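# Tip the cut-offs into the drop hopper and hold its sprung gate open at the mark

### The job

With the gate still shut, lift the orange bar of the tip tray until all four metal cut-offs have slid into the blue hopper, and let the tray sink back. Then pull the sprung gate rod out by its orange post until its red pointer stands over the black line on the green clip, so that all the cut-offs drop into the clear bin, and finish while still holding the rod there, steady against its spring. Leave the clip, and the wrench, screwdriver, brush and jar on the bench, where they are.

Things in the scene. Friction and masses are not known exactly. Their poses are not given: they have to be found in the camera images.
- hopper: fixed blue drop hopper on dark legs, turned up to 0.25 rad. Funnel mouth 94 x 118 mm at height 170 mm; end walls rise to 200 mm, the wall on the rod side to 215 mm. Origin: on the bench under the funnel's middle. Its +y axis points to the tip tray, -y to the gate rod; x runs along the tray's hinge and bar. Hinge line: y = +60 mm, z = 174 mm.
- tray (a joint): tilt in rad of the aluminium tip tray hinged on the hopper's rim: 0 = level on its rest, grows as the outer end is raised, stop at 1.2. Floor 92 x 118 mm, 24 to 30 mm walls on three sides, open to the hopper. At 1.1 rad all the cut-offs have slid off. Weighs 0.3 kg; let go, it sinks back level by itself in about a second.
- tray_bar (a point): middle of the orange round bar at the tray's outer end: 14 mm thick, 75 mm free length, along the hopper's x, 40 mm clear of the tray's end wall. It circles the hinge line at 161 mm radius (160 mm out, 20 mm up); with the tray level it is 220 mm from the hopper's origin along +y, at height 194 mm. It can turn between the fingers as the tray tips.
- gate (a joint): how far the sprung gate rod is pulled out, in m: 0 = in, gate shut; grows along the hopper's -y; stop at 0.11. The inner spring pulls it back with 4 N at 0, rising 0.7 N per 10 mm (10 N at 80 mm). The gate is the hopper's floor: from about 64 mm out the 60 mm throat is clear and all above falls into the catch bin.
- post_grip (a point): orange upright pull post at the end of the gate rod: cylinder 18 mm thick, 60 mm tall, top at height 166 mm; the 12 mm rod joins it at height 112 mm. The point is on its axis at height 147 mm, where to grip; with the gate shut it is 172 mm from the hopper's origin along -y, with 33 mm free between post and sleeve mouth.
- pointer (a point): tip of the red pointer that is carried by the rod, level with the post and 55 mm to its hopper-+x side, riding just above the white scale strip.
- mark (a point): the length mark: middle of the black line on the green clip (12 mm wide along the scale) on the white scale strip beside the rod. The clip sits 68 to 90 mm out from the pointer's rest, differently each time. The rod is at its mark when the pointer stands over this line: both have the same position along the hopper's y axis.
- bin_floor (a point): middle of the inner floor of the clear catch bin under the hopper, 142 x 117 mm inside, walls 52 mm high; x and y axes as the hopper's.
- slug_steel_center (a point): bright steel cut-off of round bar, 24 mm diameter and 24 mm long, about 0.09 kg; the point is its centre. Starts in the tip tray
- slug_brass_center (a point): brass cut-off of round bar, 24 mm diameter and 24 mm long, about 0.09 kg; the point is its centre. Starts in the tip tray
- block_copper_center (a point): copper-coloured machined cut-off, 24 mm cube, about 0.11 kg; the point is its centre. Starts in the tip tray
- block_black_center (a point): dark steel machined cut-off, 24 mm cube, about 0.11 kg; the point is its centre. Starts in the tip tray
- wrench: loose wrench, 150 mm, lying on the bench; leave it be. Origin under its middle.
- brush: loose hand brush, 160 mm, lying on the bench beyond the hopper; leave it be.
- jar: amber glass jar, 56 mm diameter, 70 mm tall; leave it be. Origin at its underside.
- screwdriver: loose screwdriver, 180 mm, lying on the bench; leave it be.
Things that resemble listed ones, but are neither listed nor needed, are in the scene too. Leave any pink or turquoise look-alike of the part that bears slug_brass_center alone.

How it is judged:
By the outcome, as a careful person would: the job done as asked, in the order asked, and still so for the second after the job is handed in, while the arm keeps its last pose, push and grip.
It also fails if it takes over 51 s, if anything falls off the work surface, if the arm or the gripper's body presses on something with over 40 N, if the wrist force passes 120 N, or if a joint passes its speed limit or range.

### The arm

A 6-joint arm with a two-finger parallel gripper is mounted at the origin on the work surface. World frame = base frame: x ahead of the robot, y to its left, z up, the work surface at z = 0. Lengths are in mm, angles in rad, forces in N, time in s.
With the tool pointing down it reaches from about 300 to 950 mm from the base axis. Payload 3.1 kg.
Tool frame: the origin (TCP) lies where the fingers leave the gripper's body, on its centre line; the fingertips stand 73 mm ahead of it and the grasp point (between the pads) lies 54 mm ahead of it (env.pinch_z is the distance from the TCP to the grasp point, in mm); y points along the fingers, z is the direction in which the jaws open and shut, and the axes are right-handed (so a half turn about y gives the same grasp; the last joint's range is limited). The gripper opens to 85 mm and grips with 20 to 120 N. Pads are 22 mm wide; open, the fingers measure 114 mm over their backs; the gripper's body (76 mm by 85 mm) begins 54 mm behind the grasp point. The pads swing forward as they close: fully open they stand 13 mm farther back than shut.
Start: joints at [-1.247, 0.308, 1.634, -0, 1.2, -0.07], TCP at [239.787, -577.178, 303.872] pointing down, gripper open.
Joint ranges: [-3.06, 3.06], [-0.79, 1.96], [0.05, 2.63], [-1.19, 4.34], [0.05, 2.64], [-2.94, 2.94]. Speed limits (rad/s): [2.79, 2.79, 3.14, 3.14, 3.14, 3.14].

### API

Orientations are given as a unit quaternion [w, x, y, z].
In Python, from plant import env, cams gives the robot as it stands. The module is installed in compiled form; this text tells all that it offers.
- The arm moves only by the tool play_rows, never from a script. Its arguments are lists of equal length, an entry for each row: "dp": the shift along the tool's x, y, z in m, a list of three; "turn": the turn about the tool's y in rad. A call has 1 to 5 rows; each row is the pose to reach, as a shift and turn from the pose commanded when the call began, along the tool's axes at that moment; what a row does not reach only later rows make up. A row lasts 1/12 s, in which the tool goes at most 41.7 mm and 7.16 degrees, less where a joint would pass 70% of its speed; a pose out of reach is approached as far as the arm can. A call with a gripper value outside its range is refused whole. "grip" is the finger opening in m, from 0 to 0.0854, set as the call begins (left out, the last holds). The fingers move at their own pace and stop on an object; the grip force is fixed at half the most. Time passes only in rows, so rows that repeat a pose let the fingers close. It gives the time, the measured TCP pose, the force and the opening at its end, in the units of the state.
- env.state(): the state, without advancing time (a new reading comes with each control period).
- cams.get_image(name): name is "scene" or "side" or "wrist"; returns the picture (400x640x3 uint8, red, green, blue); there is no depth.
- cams.calibration(name): a dict with "camera_matrix" (3x3 intrinsics, pixels), "rvec" (rotation vector, rad) and "tvec" (3), from world to camera coordinates, as OpenCV has them; the wrist camera has in their place "hand_eye" (4x4, takes a point from camera to tool coordinates, whose origin is the TCP and whose axes are the tool frame's). Camera axes: x right, y down, z forward; pixel columns grow to the right and rows downward; lengths in mm; the calibration is good to about 2 mm. The wrist camera is an equidistant fisheye: a pixel r from the principal point sees the ray r / f radians off the axis. A picture is of the moment at which its call begins: read the wrist's pose just before it. calibration takes no time and is no camera call.
- env.job_done(): hands the job in, once; it reports no verdict.
The state is a dict: "t": time; "joint_pos": joint angles; "joint_velocities": joint speeds; "tau": joint torques, N m; "ee_pos": TCP position; "ee_rot": TCP orientation; "wrist_force": force on the tool from outside, world axes, zero at the start; "torque": the same for the moment, N m; "width": finger opening in mm.
Only numpy, scipy, OpenCV 4.12 (cv2) and the standard library are available. Lean on these libraries where they do the work, as an engineer would, in place of code of your own. Each camera call takes 0.05 s, during which the arm holds its last target.

## Working session

There is one attempt and no reset: what is moved stays moved. The work goes in short steps, Python scripts to look and compute and a tool call to move; the robot and the scene stay as the last step left them, time stands still between calls to the robot, and variables do not carry over. Pictures are saved under pics/ and viewed, and the job is handed in when it is done.

Besides the shell and the picture viewer there is one more tool, called as name(argument=value, ...), one argument or row to a line, values as JSON. play_rows: Moves the arm, as the interface text tells. Its arguments: {"type":"object","properties":{"dp":{"type":"array","items":{"type":"array","items":{"type":"number"}}},"turn":{"type":"array","items":{"type":"number"}},"grip":{"type":"number"}},"required":["dp","turn"]}

```bash
mkdir -p pics; ls; python3 - <<'E'
from plant import env, cams
import cv2
print(env.state())
for n in("scene","side","wrist"):
    c=cams.calibration(n);print(n,c)
    cv2.imwrite(f"pics/{n}0.png",cams.get_image(n)[:,:,::-1])
E
```

```text
pics
{'t': 0.0, 'joint_pos': array([-1.24669009e+00,  3.09009530e-01,  1.63522614e+00, -2.64965187e-05,
        1.19971496e+00, -6.97390691e-02]), 'joint_velocities': array([ 0.00030977, -0.00042707, -0.00013931,  0.00068081,  0.00040833,
        0.00018968]), 'tau': array([-2.32585780e-04, -4.15253162e+01, -2.76662976e+01,  1.98663179e-05,
        1.03306494e-02,  1.42735274e-05]), 'ee_pos': array([ 239.56930615, -576.5288491 ,  302.62522072]), 'ee_rot': array([ 0.13823598, -0.13846478,  0.69426543, -0.69261377]), 'wrist_force': array([0.45355474, 0.20163345, 0.86358322]), 'torque': array([-0.00810357, -0.03406561,  0.00794551]), 'width': 85.56668438928284}
scene {'camera_matrix': array([[391.11947905,   0.        , 314.71242184],
       [  0.        , 391.11947905, 198.20673169],
       [  0.        ,   0.        ,   1.        ]]), 'rvec': array([ 1.52364875,  2.07580809, -0.7991749 ]), 'tvec': array([ 113.41686526, -295.91366639, 1225.3709433 ])}
side {'camera_matrix': array([[388.61088341,   0.        , 317.82509701],
       [  0.        , 388.61088341, 198.97759529],
       [  0.        ,   0.        ,   1.        ]]), 'rvec': array([ 2.44017819,  0.53477237, -0.16013134]), 'tvec': array([-493.78793071,  -83.4736454 ,  930.6643745 ])}
wrist {'camera_matrix': array([[309.70691629,   0.        , 321.65712111],
       [  0.        , 309.70691629, 205.18049912],
       [  0.        ,   0.        ,   1.        ]]), 'hand_eye': array([[ 5.60918751e-04,  9.59460079e-01,  2.81844004e-01,
        -7.20748125e+01],
       [ 7.89410889e-04, -2.81844386e-01,  9.59459806e-01,
        -6.99470668e+01],
       [ 9.99999531e-01, -3.15688270e-04, -9.15500035e-04,
        -9.42071005e-01],
       [ 0.00000000e+00,  0.00000000e+00,  0.00000000e+00,
         1.00000000e+00]])}
```

View pics/scene0.png

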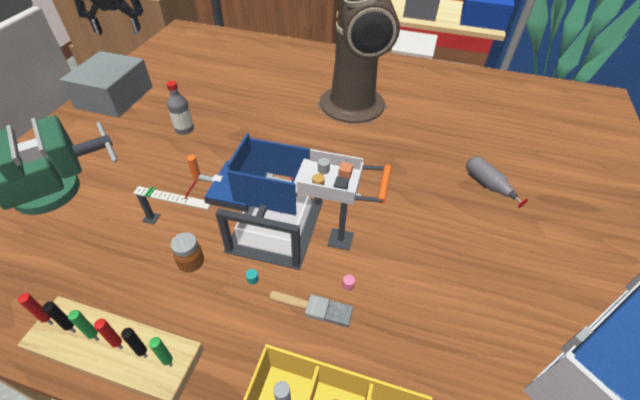

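View pics/side0.png

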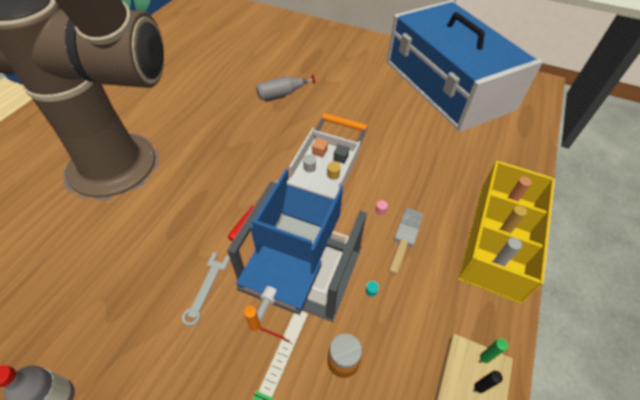

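View pics/wrist0.png

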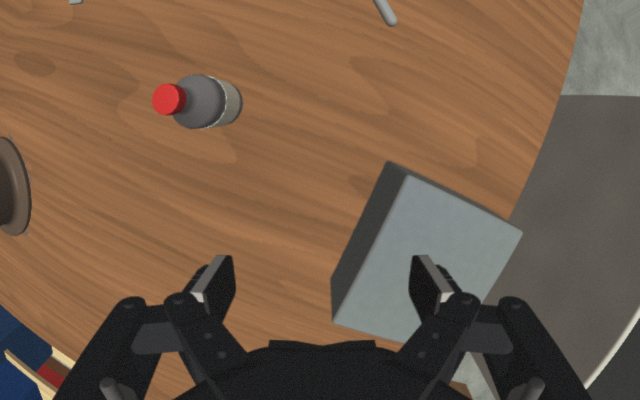

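```bash
cat > h.py <<'E'
import numpy as np, cv2
from plant import env, cams
def cal(n):
    c=cams.calibration(n); R=cv2.Rodrigues(c["rvec"])[0]; return c["camera_matrix"],R,np.array(c["tvec"]).ravel()
def ray(n,p):
    K,R,t=cal(n); d=R.T@np.linalg.inv(K)@np.array([p[0],p[1],1.]); return -R.T@t,d/np.linalg.norm(d)
def plane(n,p,z):
    o,d=ray(n,p); return o+d*(z-o[2])/d[2]
def tri(a,b):
    o1,d1=ray("scene",a);o2,d2=ray("side",b)
    s=np.linalg.lstsq(np.c_[d1,-d2],o2-o1,rcond=None)[0]
    p,q=o1+s[0]*d1,o2+s[1]*d2
    return (p+q)/2,np.linalg.norm(p-q)
def proj(n,P):
    K,R,t=cal(n); c=R@np.array(P,float)+t; u=K@c; return u[:2]/u[2]
def blobs(img,lo,hi,amin=8):
    m=cv2.inRange(cv2.cvtColor(img,cv2.COLOR_BGR2HSV),lo,hi)
    n,l,s,c=cv2.connectedComponentsWithStats(m)
    return m,l,[(i,s[i].tolist(),c[i].round(1).tolist()) for i in range(1,n) if s[i][4]>=amin]
E
python3 - <<'E'
from h import *
for n in("scene","side"):
    im=cv2.imread(f"pics/{n}0.png")
    for nm,lo,hi in(("orange",(6,170,150),(16,255,255)),("green",(50,120,80),(80,255,255)),("red",(0,180,90),(4,255,255)),):
        print(n,nm,[(b[1],b[2]) for b in blobs(im,lo,hi)[2]])
    cr={"scene":(120,125,290,110),"side":(220,290,110,110)}[n]
    x,y,w,h=cr
    cv2.imwrite(f"pics/{n}_crop.png",cv2.resize(im[y:y+h,x:x+w],None,fx=min(780/w,580/h),fy=min(780/w,580/h),interpolation=cv2.INTER_CUBIC))
E
```

```text
scene orange [([187, 156, 11, 25, 114], [192.6, 167.5]), ([378, 166, 13, 35, 192], [384.2, 182.9])]
scene green [([147, 188, 7, 8, 30], [149.6, 191.4]), ([68, 311, 28, 26, 323], [81.4, 323.2]), ([150, 338, 21, 26, 276], [160.1, 350.3])]
scene red [([167, 81, 9, 8, 48], [171.3, 84.4]), ([18, 294, 14, 15, 76], [25.2, 299.4]), ([31, 304, 10, 14, 39], [34.8, 310.3]), ([40, 315, 8, 5, 14], [43.1, 317.2]), ([95, 320, 17, 21, 90], [103.5, 328.3]), ([111, 331, 4, 5, 10], [112.2, 332.6]), ([114, 335, 5, 6, 9], [115.9, 337.9]), ([110, 339, 4, 5, 8], [112.1, 341.1])]
side orange [([312, 74, 4, 9, 12], [314.0, 77.5]), ([322, 113, 46, 18, 334], [343.8, 121.5]), ([228, 205, 25, 35, 43], [238.5, 221.3]), ([243, 305, 40, 33, 341], [254.4, 320.1]), ([0, 364, 9, 3, 12], [4.2, 364.7]), ([339, 366, 17, 6, 37], [347.6, 369.3])]
side green [([481, 339, 27, 23, 300], [494.3, 350.1]), ([254, 392, 18, 8, 83], [260.8, 396.8])]
side red [([229, 207, 24, 33, 135], [238.3, 225.8]), ([263, 329, 18, 8, 18], [271.5, 332.7]), ([0, 366, 16, 20, 246], [6.0, 375.0])]
```

View pics/scene_crop.png

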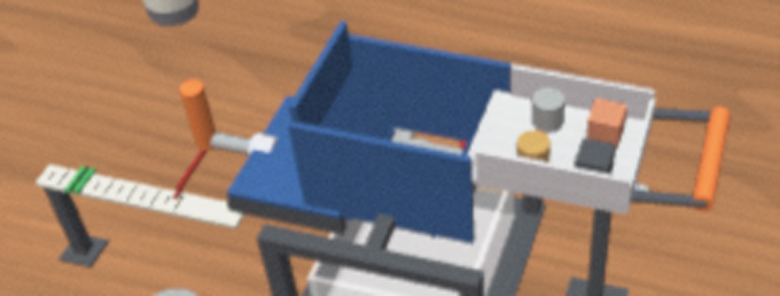

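View pics/side_crop.png

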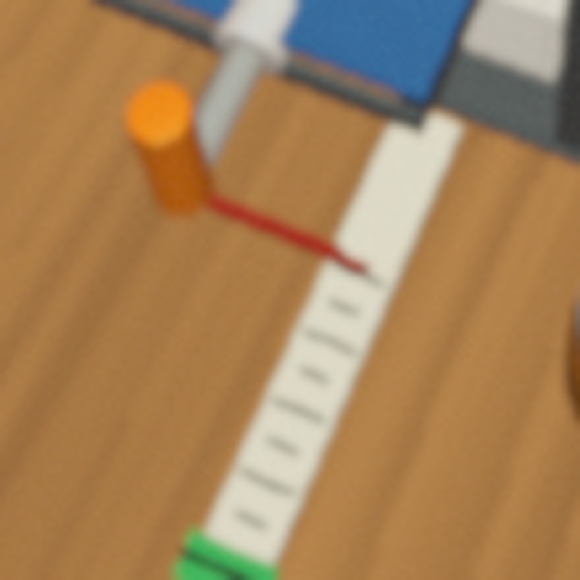

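```bash
python3 - <<'E'
from h import *
np.set_printoptions(precision=1,suppress=True)
print("post top", tri((120+192/2.69,125+88/2.69),(220+160/5.27,290+105/5.27)))
print("ptr", tri((186.2,197.1),(289.2,340.8)))
print("mark", tri((150.5,191.9),(259.9,396.8)))
# bar
for n in("scene","side"):
    im=cv2.imread(f"pics/{n}0.png")
    m,l,b=blobs(im,(6,170,120),(16,255,255))
    for i,s,c in b:
        if s[4]>90: 
            r=cv2.minAreaRect(np.argwhere(l==i)[:,::-1].astype(np.float32)); print(n,s,c,r); print(plane(n,r[0],194),cv2.boxPoints(r).round(1).tolist())
b=tri((384.4,182.6),(344,121.6)); print("bar",b)
# bar ends
for n,e in(("scene",((389,166.5),(381,200))),("side",((324,117),(367,127.5)))):
    A,B=[plane(n,p,194) for p in e]; print(n,A,B,np.linalg.norm(A-B))
E
```

```text
post top (array([ 534.6, -220.2,  163.9]), np.float64(1.233540052493112))
ptr (array([ 590.7, -218.1,  101.6]), np.float64(5.875840074320917))
mark (array([ 589.4, -303.8,   91.3]), np.float64(0.5271589015234495))
scene [187, 156, 12, 25, 146] [193.3, 167.2] ((193.95001220703125, 167.85000610351562), (24.34954071044922, 7.589466571807861), 71.56505584716797)
[ 586.3 -178.1  194. ] [[186.5, 157.5], [193.6999969482422, 155.10000610351562], [201.39999389648438, 178.1999969482422], [194.1999969482422, 180.60000610351562]]
scene [378, 166, 13, 35, 192] [384.2, 182.9] ((383.993408203125, 182.53582763671875), (7.247152805328369, 34.342037200927734), 10.491477012634277)
[514.8 170.2 194. ] [[377.29998779296875, 198.8000030517578], [383.6000061035156, 165.0], [390.70001220703125, 166.3000030517578], [384.3999938964844, 200.10000610351562]]
side [322, 113, 46, 18, 334] [343.8, 121.5] ((344.17291259765625, 121.68563079833984), (46.30488204956055, 8.542967796325684), 15.422160148620605)
[517.8 169.6 194. ] [[320.70001220703125, 119.5999984741211], [323.0, 111.4000015258789], [367.6000061035156, 123.69999694824219], [365.3999938964844, 132.0]]
side [243, 305, 40, 33, 344] [254.4, 320.1] ((259.320556640625, 325.34521484375), (46.48004150390625, 18.738576889038086), 47.121097564697266)
[ 565.7 -242.3  194. ] [[236.60000610351562, 314.70001220703125], [250.39999389648438, 301.8999938964844], [282.0, 336.0], [268.29998779296875, 348.79998779296875]]
side [328, 354, 33, 24, 216] [344.3, 369.6] ((342.00048828125, 367.1407165527344), (32.970375061035156, 19.690641403198242), 12.33908748626709)
[ 683.1 -245.   194. ] [[323.79998779296875, 373.20001220703125], [328.0, 354.0], [360.20001220703125, 361.0], [356.0, 380.29998779296875]]
bar (array([516.6, 170.5, 194.3]), np.float64(2.214752202863549))
scene [469.1 171.5 194. ] [559.4 172.9 194. ] 90.30710654601727
side [477.3 165.2 194. ] [563.2 173.  194. ] 86.18295206931474
```

```bash
cat >> h.py <<'E'
from scipy.spatial.transform import Rotation as Ro
def Rt():
    return Ro.from_quat(np.array(env.state()["ee_rot"]),scalar_first=True).as_matrix()
YAW=0.046
H0=np.array([526.7,-49.3,0])
HR=np.array([[np.cos(YAW),-np.sin(YAW),0],[np.sin(YAW),np.cos(YAW),0],[0,0,1]])
def hw(p): return H0+HR@np.array(p,float)
def st():
    s=env.state(); print("t",s["t"],"ee",s["ee_pos"].round(1),"F",s["wrist_force"].round(1),"w",round(s["width"],1))
    R=Rt(); ih=HR.T@R; print("hopper-frame pinch",(HR.T@(s["ee_pos"]+R[:,1]*env.pinch_z-H0)).round(1)); print("tool axes in hopper frame (cols)\n",ih.round(3)); print("q",s["joint_pos"].round(2))
    return s
def go(p): # hopper frame pinch target -> tool dp (m)
    s=env.state();R=Rt(); print("dp",(R.T@(hw(p)-(s["ee_pos"]+R[:,1]*env.pinch_z))/1000).round(4))
E
python3 - <<'E'
from h import *
np.set_printoptions(precision=3,suppress=True)
st(); go((0,220,290)); print(Rt())
R=Rt();th=np.arange(-3.2,3.2,.001)
for w in(1,-1):
    a=[(R@Ro.from_rotvec([0,x,0]).as_matrix())[:,2]@HR[:,1]*w for x in th]; print("turn",w,th[np.argmax(a)],max(a))
E
```

```text
t 0.15 ee [ 239.6 -576.7  302.9] F [ 0.  -0.2  0.6] w 85.8
hopper-frame pinch [-311.1 -513.5  249. ]
tool axes in hopper frame (cols)
 [[-0.94  -0.001  0.341]
 [-0.341  0.002 -0.94 ]
 [-0.    -1.    -0.002]]
q [-1.25  0.31  1.63 -0.    1.2  -0.07]
dp [-0.542 -0.04  -0.584]
[[-0.923 -0.001  0.384]
 [-0.384  0.002 -0.923]
 [-0.    -1.    -0.002]]
turn 1 -2.794000000000045 0.9999984048940284
turn -1 0.34799999999960907 0.9999983933740486
```

play_rows(
  dp=[
    [-0.027,-0.005,-0.029],
    [-0.054,-0.01,-0.058],
    [-0.081,-0.015,-0.087],
    [-0.108,-0.02,-0.116],
    [-0.135,-0.02,-0.145],
  ],
  turn=[0.087,0.174,0.261,0.348,0.348],
  grip=0.036,
)

```text
t: 0.57
ee_pos: [309.2, -390.1, 324.5]
ee_rot: [-0.015, 0.015, -0.707, 0.707]
wrist_force: [0.9, -0.0, 0.6]
width: 35.9
```

```bash
python3 -c "
from h import *
st(); go((0,220,270))"
```

```text
t 0.5667 ee [ 309.2 -390.1  324.5] F [ 0.9 -0.   0.6] w 35.9
hopper-frame pinch [-232.9 -330.5  270.6]
tool axes in hopper frame (cols)
 [[-1.     0.001 -0.004]
 [ 0.004 -0.001 -1.   ]
 [-0.001 -1.     0.001]]
q [-0.99  0.04  1.91  0.    1.19  0.54]
dp [-2.306e-01  3.000e-04 -5.515e-01]
```

play_rows(
  dp=[
    [-0.015,0,-0.037],
    [-0.03,0,-0.074],
    [-0.045,0,-0.11],
    [-0.06,0,-0.147],
    [-0.075,0,-0.184],
  ],
  turn=[0,0,0,0,0],
)

```text
t: 0.98
ee_pos: [375.3, -202.3, 323.8]
ee_rot: [-0.016, 0.016, -0.707, 0.707]
wrist_force: [1.4, -0.0, 0.0]
width: 36.0
```

play_rows(
  dp=[
    [-0.015,0,-0.037],
    [-0.03,0,-0.074],
    [-0.045,0,-0.11],
    [-0.06,0,-0.147],
    [-0.075,0,-0.184],
  ],
  turn=[0,0,0,0,0],
)

```text
t: 1.4
ee_pos: [441.8, -15.0, 323.9]
ee_rot: [-0.016, 0.016, -0.707, 0.707]
wrist_force: [0.6, -1.0, -0.4]
width: 36.0
```

play_rows(
  dp=[
    [-0.015,0,-0.037],
    [-0.03,0,-0.074],
    [-0.045,0,-0.11],
    [-0.06,0,-0.135],
    [-0.075,0,-0.15],
  ],
  turn=[0,0,0,0,0],
)

```text
t: 1.82
ee_pos: [509.8, 139.5, 323.5]
ee_rot: [0.017, -0.017, 0.707, -0.707]
wrist_force: [0.3, -0.2, -0.0]
width: 35.6
```

```bash
python3 -c "
from h import *
st(); go((0,220,270))
cv2.imwrite('pics/w1.png',cams.get_image('wrist')[:,:,::-1])"
```

```text
t 1.8167 ee [509.8 139.5 323.5] F [ 0.3 -0.2 -0. ] w 35.6
hopper-frame pinch [ -8.3 189.4 269.6]
tool axes in hopper frame (cols)
 [[-1.    -0.001  0.003]
 [-0.003  0.001 -1.   ]
 [ 0.001 -1.    -0.001]]
q [0.18 0.1  1.84 0.   1.2  1.71]
dp [-0.0083 -0.0003 -0.0306]
```

View pics/w1.png

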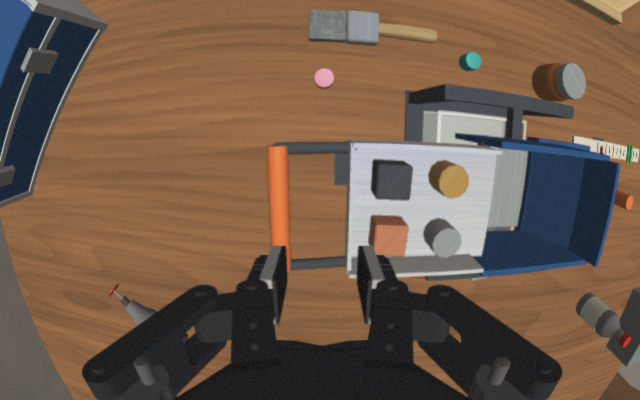

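```bash
cat >> h.py <<'E'
def wplane(p,z,s=None):
    s=s or env.state(); c=cams.calibration("wrist");K=c["camera_matrix"];E=c["hand_eye"]
    v=np.array([(p[0]-K[0,2])/K[0,0],(p[1]-K[1,2])/K[1,1]]);r=np.linalg.norm(v)
    d=np.r_[v/r*np.sin(r),np.cos(r)] if r>0 else np.array([0,0,1.])
    R=Ro.from_quat(np.array(s["ee_rot"]),scalar_first=True).as_matrix()
    o=s["ee_pos"]+R@E[:3,3]; d=R@E[:3,:3]@d
    P=o+d*(z-o[2])/d[2]; return HR.T@(P-H0)
E
python3 -c "
from h import *
im=cv2.imread('pics/w1.png');m,l,b=blobs(im,(6,170,120),(16,255,255))
print(b)
for p in((277,147),(280,205),(280,262)): print(wplane(p,194).round(1))
for p in((349,146),(499,150),(630,153),(602,150)): print(wplane(p,100).round(1))
"
```

```text
[(1, [267, 146, 24, 125, 1944], [278.7, 198.7]), (4, [626, 195, 7, 15, 78], [628.9, 202.0])]
[ 47.2 221.4 194. ]
[  7.9 220.5 194. ]
[-35.  222.3 194. ]
[ 39.3 166.7 100. ]
[ 42.3   4.4 100. ]
[  60.4 -250.8  100. ]
[  57.3 -174.9  100. ]
```

play_rows(
  dp=[
    [-0.01,0,-0.0315],
    [-0.01,0.02,-0.0315],
    [-0.01,0.045,-0.0315],
    [-0.01,0.07,-0.0315],
    [-0.01,0.0755,-0.0315],
  ],
  turn=[0,0,0,0,0],
)

```text
t: 2.28
ee_pos: [515.4, 167.6, 243.7]
ee_rot: [-0.013, 0.019, -0.706, 0.708]
wrist_force: [-0.3, -0.4, -0.6]
width: 35.8
```

play_rows(
  dp=[
    [0,0,0],
    [0,0,0],
    [0,0,0],
    [0,0,0],
  ],
  turn=[0,0,0,0],
  grip=0,
)

```text
t: 2.62
ee_pos: [518.1, 168.8, 249.2]
ee_rot: [0.016, -0.016, 0.708, -0.706]
wrist_force: [-3.0, 4.4, -3.1]
width: 11.8
```

```bash
python3 -c "
from h import *
st()
cv2.imwrite('pics/s2.png',cams.get_image('scene')[:,:,::-1][60:310,130:450].repeat(2,0).repeat(2,1))"
```

```text
t 2.6167 ee [518.1 168.8 249.2] F [-3.   4.4 -3.1] w 11.8
hopper-frame pinch [  1.4 218.4 195.3]
tool axes in hopper frame (cols)
 [[-1.    -0.001 -0.001]
 [ 0.001  0.002 -1.   ]
 [ 0.001 -1.    -0.002]]
q [0.23 0.22 1.87 0.   1.06 1.76]
```

View pics/s2.png

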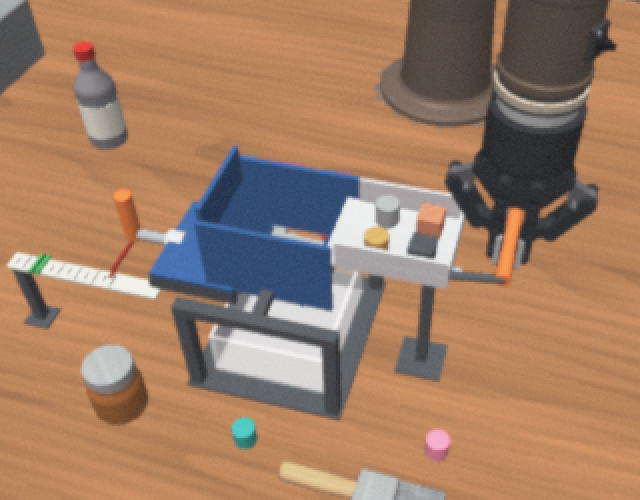

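```bash
python3 -c "
import numpy as np
f=lambda t:np.array([-161.2*np.sin(t+.1244),-161.2*np.cos(t+.1244)])/1000
a=np.r_[0,.05*np.arange(1,6),.25+.07*np.arange(1,6),.6+.06*np.arange(1,6),.9+.05*np.arange(1,6)]
for k in range(4):
  print(a[5*k],[[0]+(f(t)-f(a[5*k])).round(4).tolist() for t in a[5*k+1:5*k+6]])
"
```

```text
0.0 [[0, -0.008, 0.0012], [0, -0.0159, 0.0028], [0, -0.0237, 0.0048], [0, -0.0314, 0.0072], [0, -0.039, 0.0099]]
0.25 [[0, -0.0103, 0.0045], [0, -0.0204, 0.0097], [0, -0.03, 0.0156], [0, -0.0392, 0.0221], [0, -0.0479, 0.0293]]
0.6000000000000001 [[0, -0.007, 0.0066], [0, -0.0137, 0.0137], [0, -0.0199, 0.0211], [0, -0.0256, 0.0289], [0, -0.0309, 0.037]]
0.8999999999999999 [[0, -0.004, 0.007], [0, -0.0077, 0.0142], [0, -0.011, 0.0215], [0, -0.0139, 0.029], [0, -0.0164, 0.0367]]
```

play_rows(
  dp=[
    [0,-0.008,0.001],
    [0,-0.016,0.003],
    [0,-0.0235,0.005],
    [0,-0.0315,0.007],
    [0,-0.039,0.01],
  ],
  turn=[0,0,0,0,0],
)

```text
t: 3.08
ee_pos: [518.5, 159.1, 288.5]
ee_rot: [0.016, -0.016, 0.708, -0.706]
wrist_force: [-3.3, 5.8, -3.5]
width: 11.7
```

play_rows(
  dp=[
    [0,-0.0105,0.0045],
    [0,-0.0205,0.0095],
    [0,-0.03,0.0155],
    [0,-0.039,0.022],
    [0,-0.048,0.0295],
  ],
  turn=[0,0,0,0,0],
)

```text
t: 3.5
ee_pos: [519.7, 130.6, 337.5]
ee_rot: [0.016, -0.016, 0.709, -0.705]
wrist_force: [-3.7, 8.1, -0.5]
width: 11.7
```

```bash
python3 -c "
from h import *
s=st();R=Rt();p=HR.T@(s['ee_pos']+R[:,1]*env.pinch_z-H0);print(np.arctan2(p[2]-174,p[1]-60)-.1244,np.hypot(p[2]-174,p[1]-60))"
```

```text
t 3.5 ee [519.7 130.6 337.5] F [-3.7  8.1 -0.5] w 11.7
hopper-frame pinch [  1.3 180.3 283.6]
tool axes in hopper frame (cols)
 [[-1.     0.    -0.001]
 [ 0.001  0.006 -1.   ]
 [-0.    -1.    -0.006]]
q [0.16 0.1  1.81 0.01 1.23 1.69]
0.6145237967944931 162.7575166200874
```

play_rows(
  dp=[
    [0,-0.007,0.0065],
    [0,-0.0135,0.0135],
    [0,-0.02,0.021],
    [0,-0.0255,0.029],
    [0,-0.031,0.037],
  ],
  turn=[0,0,0,0,0],
)

```text
t: 3.92
ee_pos: [521.4, 94.2, 370.4]
ee_rot: [0.016, -0.016, 0.71, -0.704]
wrist_force: [-7.8, 10.4, 10.6]
width: 11.9
```

play_rows(
  dp=[
    [0,-0.004,0.007],
    [0,-0.0075,0.014],
    [0,-0.011,0.0215],
    [0,-0.0135,0.028],
    [0,-0.016,0.0355],
  ],
  turn=[0,0,0,0,0],
)

```text
t: 4.33
ee_pos: [522.9, 58.7, 388.4]
ee_rot: [0.017, -0.015, 0.71, -0.704]
wrist_force: [-8.2, 10.2, 3.2]
width: 11.3
```

play_rows(
  dp=[
    [0,0,0],
    [0,0,0],
    [0,0,0],
    [0,0,0],
    [0,0,0],
  ],
  turn=[0,0,0,0,0],
)

```text
t: 4.75
ee_pos: [523.1, 56.9, 388.5]
ee_rot: [0.017, -0.015, 0.708, -0.706]
wrist_force: [-9.6, 5.7, 13.5]
width: 11.4
```

```bash
python3 -c "
from h import *
s=st();R=Rt();p=HR.T@(s['ee_pos']+R[:,1]*env.pinch_z-H0);print(np.arctan2(p[2]-174,p[1]-60)-.1244,np.hypot(p[2]-174,p[1]-60))
a=cams.get_image('scene')[:,:,::-1][60:310,130:450];b=cams.get_image('side')[:,:,::-1][60:310,150:470]
cv2.imwrite('pics/s3.png',cv2.resize(np.vstack([a,b]),None,fx=1.2,fy=1.2))"
```

```text
t 4.75 ee [523.1  56.9 388.5] F [-9.6  5.7 13.5] w 11.4
hopper-frame pinch [  1.5 106.4 334.6]
tool axes in hopper frame (cols)
 [[-1.     0.003 -0.001]
 [ 0.001  0.002 -1.   ]
 [-0.003 -1.    -0.002]]
q [0.02 0.04 1.77 0.   1.32 1.55]
1.165373401398226 167.14990031787156
```

View pics/s3.png

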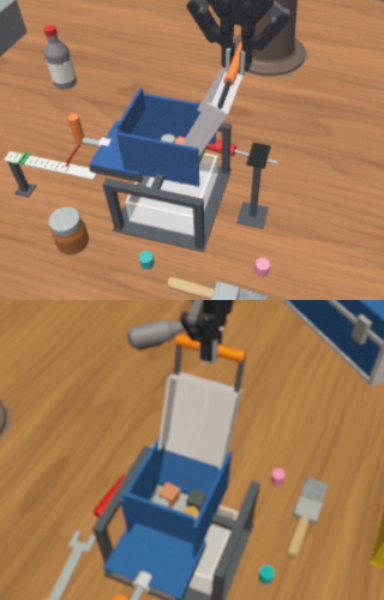

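```bash
python3 -c "
from h import *
a=cams.get_image('scene')[:,:,::-1][120:240,200:360];b=cams.get_image('side')[:,:,::-1][100:270,240:370]
cv2.imwrite('pics/s4.png',np.hstack([cv2.resize(a,(533,400)),cv2.resize(b,(306*400//400,400))])[:,:800])"
```

```text
(no output)
```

View pics/s4.png

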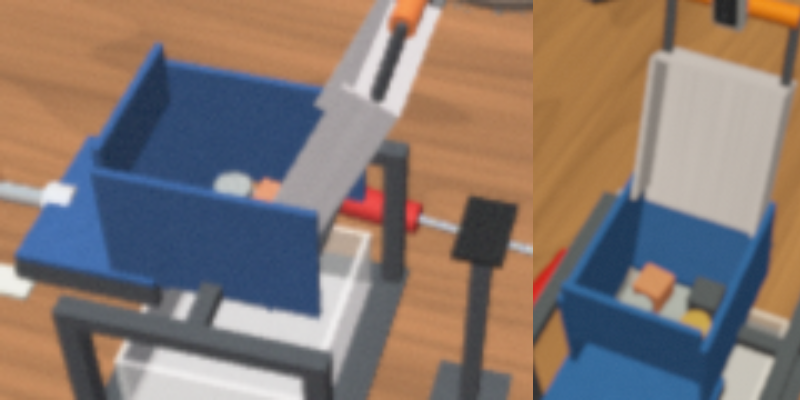

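play_rows(
  dp=[
    [0,0.0025,-0.0075],
    [0,0.005,-0.014],
    [0,0.0085,-0.0215],
    [0,0.012,-0.0285],
    [0,0.016,-0.0355],
  ],
  turn=[0,0,0,0,0],
)

```text
t: 5.37
ee_pos: [521.7, 91.9, 371.9]
ee_rot: [-0.017, 0.015, -0.707, 0.707]
wrist_force: [-8.8, 2.2, 12.4]
width: 11.8
```

play_rows(
  dp=[
    [0,0.0055,-0.008],
    [0,0.011,-0.016],
    [0,0.0175,-0.0235],
    [0,0.024,-0.0305],
    [0,0.031,-0.037],
  ],
  turn=[0,0,0,0,0],
)

```text
t: 5.78
ee_pos: [520.1, 129.1, 339.0]
ee_rot: [-0.017, 0.016, -0.707, 0.707]
wrist_force: [-6.1, 4.3, 5.4]
width: 11.5
```

play_rows(
  dp=[
    [0,0.009,-0.0075],
    [0,0.018,-0.014],
    [0,0.0275,-0.02],
    [0,0.0375,-0.025],
    [0,0.048,-0.0295],
  ],
  turn=[0,0,0,0,0],
)

```text
t: 6.2
ee_pos: [518.8, 158.4, 289.9]
ee_rot: [-0.017, 0.016, -0.707, 0.707]
wrist_force: [-5.8, 1.2, 1.9]
width: 11.9
```

play_rows(
  dp=[
    [0,0.0075,-0.003],
    [0,0.0155,-0.005],
    [0,0.023,-0.007],
    [0,0.031,-0.009],
    [0,0.038,-0.01],
  ],
  turn=[0,0,0,0,0],
)

```text
t: 6.62
ee_pos: [518.4, 168.5, 251.1]
ee_rot: [-0.017, 0.016, -0.707, 0.707]
wrist_force: [-4.6, 4.4, 2.6]
width: 11.7
```

play_rows(
  dp=[
    [0,0,0],
    [0,0,0],
    [0,0,0],
    [0,0,0],
  ],
  turn=[0,0,0,0],
  grip=0.036,
)

```text
t: 6.95
ee_pos: [519.7, 167.7, 250.9]
ee_rot: [-0.017, 0.015, -0.707, 0.707]
wrist_force: [-0.6, -0.2, 1.3]
width: 35.8
```

```bash
python3 -c "
from h import *
st()
a=cams.get_image('scene')[:,:,::-1][60:310,130:450];b=cams.get_image('side')[:,:,::-1][60:310,150:470]
cv2.imwrite('pics/s5.png',cv2.resize(np.vstack([a,b]),None,fx=1.2,fy=1.2))"
```

```text
t 6.95 ee [519.7 167.7 250.9] F [-0.6 -0.2  1.3] w 35.8
hopper-frame pinch [  3.2 217.1 197. ]
tool axes in hopper frame (cols)
 [[-1.     0.003 -0.   ]
 [ 0.    -0.    -1.   ]
 [-0.003 -1.     0.   ]]
q [ 0.23  0.21  1.87 -0.    1.06  1.76]
```

View pics/s5.png

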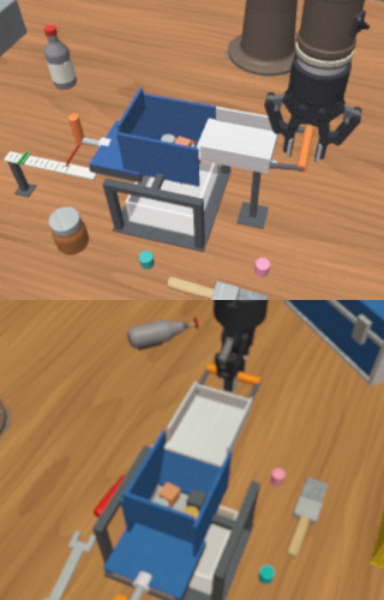

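play_rows(
  dp=[
    [0,-0.035,0],
    [0,-0.07,0],
    [0,-0.08,0.035],
    [0,-0.08,0.075],
    [0,-0.08,0.115],
  ],
  turn=[0,0,0,0,0],
)

```text
t: 7.47
ee_pos: [524.7, 52.5, 331.8]
ee_rot: [-0.019, 0.015, -0.707, 0.707]
wrist_force: [0.5, 0.3, -0.7]
width: 36.1
```

play_rows(
  dp=[
    [0,0,0.04],
    [0,0,0.08],
    [0,0,0.12],
    [0,0,0.16],
    [0,0,0.2],
  ],
  turn=[0,0,0,0,0],
)

```text
t: 7.88
ee_pos: [532.6, -148.8, 330.0]
ee_rot: [-0.016, 0.016, -0.707, 0.707]
wrist_force: [0.5, 0.3, 0.9]
width: 35.9
```

play_rows(
  dp=[
    [0,0,0.035],
    [0,0,0.06],
    [0,0,0.075],
    [0,0,0.075],
    [0,0,0.075],
  ],
  turn=[0,0,0,0,0],
)

```text
t: 8.3
ee_pos: [536.1, -221.6, 329.3]
ee_rot: [0.016, -0.016, 0.707, -0.707]
wrist_force: [-0.0, 0.4, -0.2]
width: 36.1
```

```bash
python3 -c "
from h import *
st();go((0,-172,147))
w=cams.get_image('wrist')[:,:,::-1]
cv2.imwrite('pics/w6.png',w)"
```

```text
t 8.3 ee [ 536.1 -221.6  329.3] F [-0.   0.4 -0.2] w 36.1
hopper-frame pinch [   1.5 -172.5  275.4]
tool axes in hopper frame (cols)
 [[-1.    -0.    -0.002]
 [ 0.002  0.001 -1.   ]
 [ 0.    -1.    -0.001]]
q [-0.47  0.2   1.72  0.    1.23  1.06]
dp [ 0.0015  0.1284 -0.0003]
```

View pics/w6.png

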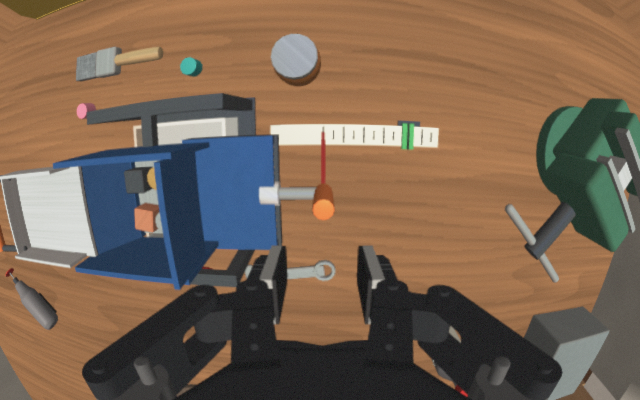

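```bash
python3 -c "
from h import *
im=cv2.imread('pics/w6.png')
c=im[105:225,300:450]; cv2.imwrite('pics/w6c.png',cv2.resize(c,None,fx=5,fy=4.8,interpolation=cv2.INTER_NEAREST))
"
```

```text
(no output)
```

View pics/w6c.png

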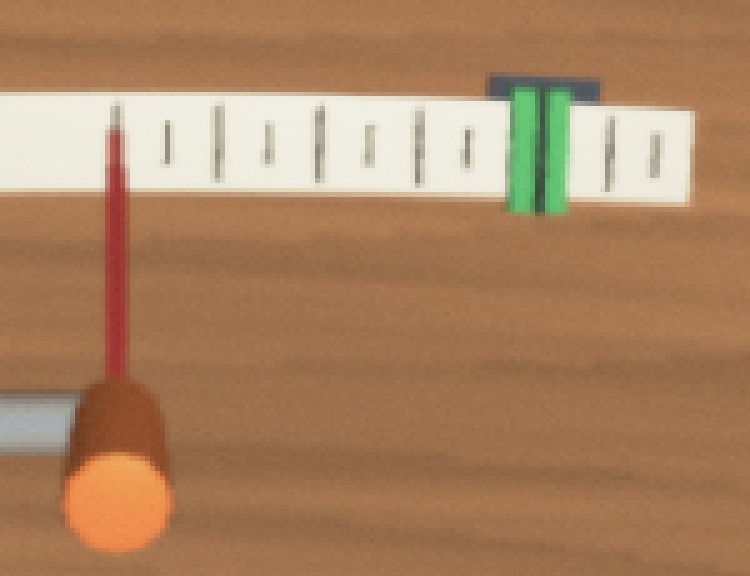

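```bash
python3 -c "
from h import *
px=np.array([116,167,218,268,319,369,419,467,609,656]);mm=np.array([0,10,20,30,40,50,60,70,100,110])
print(np.polyval(np.polyfit(px,mm,3),541), np.polyval(np.polyfit(px,mm,3),px)-mm)
f=lambda x,y:(300+x/5,105+y/4.8)
print('post top',wplane(f(118,502),166))
for z in(98,101,104): print(z,wplane(f(116,140),z),wplane(f(541,150),z))
"
```

```text
85.3730948434602 [ 0.01536038  0.00475457  0.01930654 -0.11798727  0.00787861  0.01977452
  0.13517491 -0.03843782 -0.13614631  0.09032187]
post top [   1.02928303 -171.73489412  166.        ]
98 [  56.10656945 -171.62041076   98.        ] [  55.79016124 -255.88063735   98.        ]
101 [  56.27785537 -171.61125387  101.        ] [  55.96459872 -255.03221547  101.        ]
104 [  56.4491413  -171.60209698  104.        ] [  56.1390362 -254.1837936  104.       ]
```

play_rows(
  dp=[
    [0,0.03,-0.0005],
    [0,0.06,-0.0005],
    [0,0.09,-0.0005],
    [0,0.115,-0.0005],
    [0,0.128,-0.0005],
  ],
  turn=[0,0,0,0,0],
)

```text
t: 8.77
ee_pos: [534.4, -217.9, 197.9]
ee_rot: [0.015, -0.019, 0.708, -0.706]
wrist_force: [-0.4, 0.8, -0.7]
width: 35.9
```

play_rows(
  dp=[
    [0,0,0],
    [0,0,0],
    [0,0,0],
    [0,0,0],
    [0,0,0],
  ],
  turn=[0,0,0,0,0],
  grip=0,
)

```text
t: 9.18
ee_pos: [534.7, -222.2, 199.5]
ee_rot: [-0.016, 0.018, -0.706, 0.708]
wrist_force: [-0.2, -7.9, -16.0]
width: 16.5
```

```bash
python3 -c "
from h import *
st()
w=cams.get_image('wrist')[:,:,::-1]
cv2.imwrite('pics/w7.png',w)"
```

```text
t 9.1833 ee [ 534.7 -222.2  199.5] F [ -0.2  -7.9 -16. ] w 16.5
hopper-frame pinch [  -0.2 -173.3  145.6]
tool axes in hopper frame (cols)
 [[-1.    -0.004  0.002]
 [-0.002 -0.004 -1.   ]
 [ 0.004 -1.     0.004]]
q [-0.47  0.34  1.82 -0.01  0.98  1.06]
```

View pics/w7.png

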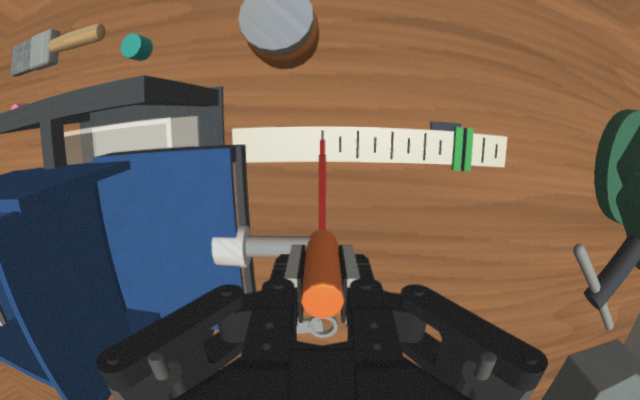

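play_rows(
  dp=[
    [0,0,0.012],
    [0,0,0.026],
    [0,0,0.04],
    [0,0,0.054],
    [0,0,0.066],
  ],
  turn=[0,0,0,0,0],
)

```text
t: 9.65
ee_pos: [537.5, -283.1, 199.4]
ee_rot: [0.014, -0.019, 0.71, -0.704]
wrist_force: [-1.9, 11.3, -7.7]
width: 16.5
```

play_rows(
  dp=[
    [0,0,0.009],
    [0,0,0.014],
    [0,0,0.0175],
    [0,0,0.0175],
    [0,0,0.0175],
  ],
  turn=[0,0,0,0,0],
)

```text
t: 10.07
ee_pos: [538.3, -300.3, 199.4]
ee_rot: [0.014, -0.019, 0.71, -0.704]
wrist_force: [-1.6, 9.1, -8.3]
width: 16.4
```

```bash
python3 -c "
from h import *
st()
w=cams.get_image('wrist')[:,:,::-1]
cv2.imwrite('pics/w8.png',cv2.resize(w[110:260,260:380],None,fx=4,fy=4,interpolation=cv2.INTER_NEAREST))
cv2.imwrite('pics/w8f.png',w)"
```

```text
t 10.0667 ee [ 538.3 -300.3  199.4] F [-1.6  9.1 -8.3] w 16.4
hopper-frame pinch [  -0.3 -250.7  145.5]
tool axes in hopper frame (cols)
 [[-1.    -0.006  0.   ]
 [-0.     0.009 -1.   ]
 [ 0.006 -1.    -0.009]]
q [-0.58  0.41  1.73  0.    1.02  0.94]
```

View pics/w8.png

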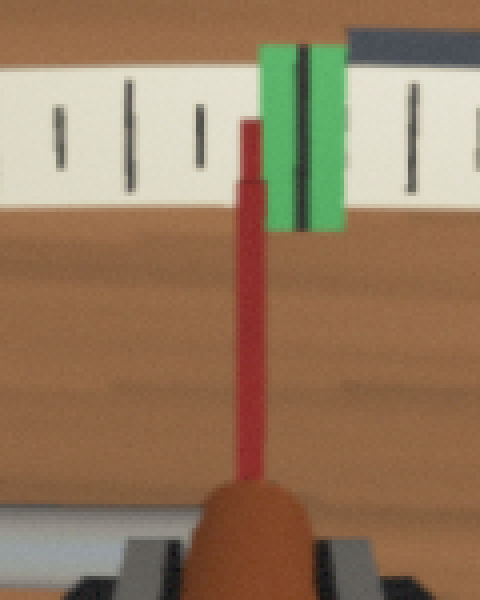

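View pics/w8f.png

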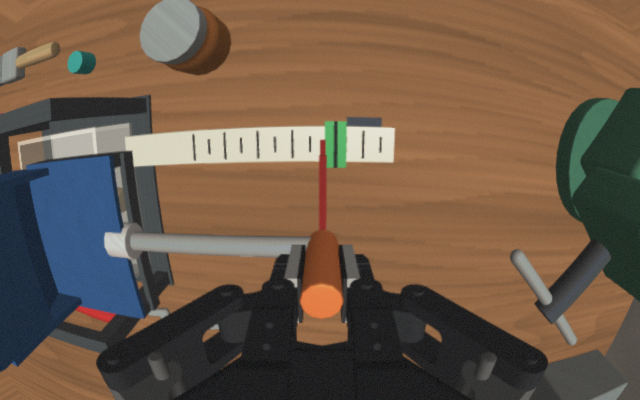

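play_rows(
  dp=[
    [0,0,0.003],
    [0,0,0.006],
    [0,0,0.007],
    [0,0,0.007],
    [0,0,0.007],
  ],
  turn=[0,0,0,0,0],
)

```text
t: 10.53
ee_pos: [538.6, -306.8, 199.4]
ee_rot: [0.014, -0.019, 0.71, -0.703]
wrist_force: [-2.1, 9.7, -7.7]
width: 16.5
```

```bash
python3 -c "
from h import *
st()
w=cams.get_image('wrist')[:,:,::-1]
cv2.imwrite('pics/w9.png',cv2.resize(w[110:260,260:380],None,fx=4,fy=4,interpolation=cv2.INTER_NEAREST))
"
```

```text
t 10.5333 ee [ 538.6 -306.8  199.4] F [-2.1  9.7 -7.7] w 16.5
hopper-frame pinch [  -0.3 -257.2  145.5]
tool axes in hopper frame (cols)
 [[-1.    -0.006  0.001]
 [-0.001  0.01  -1.   ]
 [ 0.006 -1.    -0.01 ]]
q [-0.59  0.42  1.72  0.    1.02  0.93]
```

View pics/w9.png

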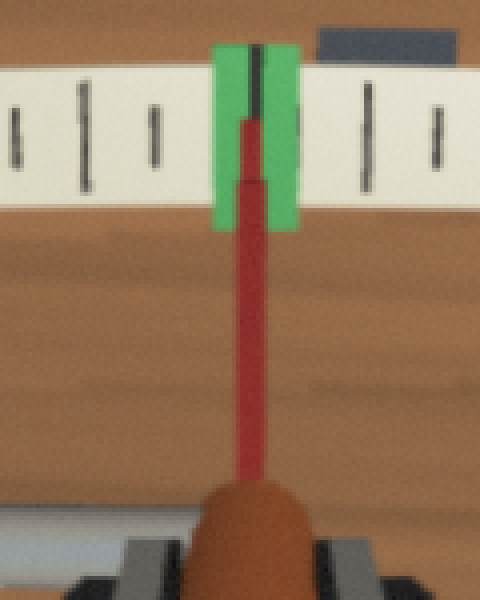

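play_rows(
  dp=[
    [0,0,0.0009],
    [0,0,0.0009],
    [0,0,0.0009],
    [0,0,0.0009],
    [0,0,0.0009],
  ],
  turn=[0,0,0,0,0],
)

```text
t: 11.0
ee_pos: [538.7, -307.6, 199.4]
ee_rot: [0.014, -0.019, 0.71, -0.703]
wrist_force: [-2.2, 9.0, -9.1]
width: 16.3
```

```bash
python3 -c "
from h import *
st()
w=cams.get_image('wrist')[:,:,::-1]
a=cams.get_image('scene')[:,:,::-1][120:280,120:330];b=cams.get_image('side')[:,:,::-1][130:330,200:400]
cv2.imwrite('pics/w10.png',cv2.resize(w[110:260,260:380],None,fx=4,fy=4,interpolation=cv2.INTER_NEAREST))
cv2.imwrite('pics/s10.png',np.hstack([cv2.resize(a,(457,348)),cv2.resize(b,(343,348))]))
"
```

```text
t 11.0 ee [ 538.7 -307.6  199.4] F [-2.2  9.  -9.1] w 16.3
hopper-frame pinch [  -0.3 -258.   145.5]
tool axes in hopper frame (cols)
 [[-1.    -0.006  0.001]
 [-0.001  0.01  -1.   ]
 [ 0.006 -1.    -0.01 ]]
q [-0.59  0.42  1.71  0.    1.02  0.93]
```

View pics/w10.png

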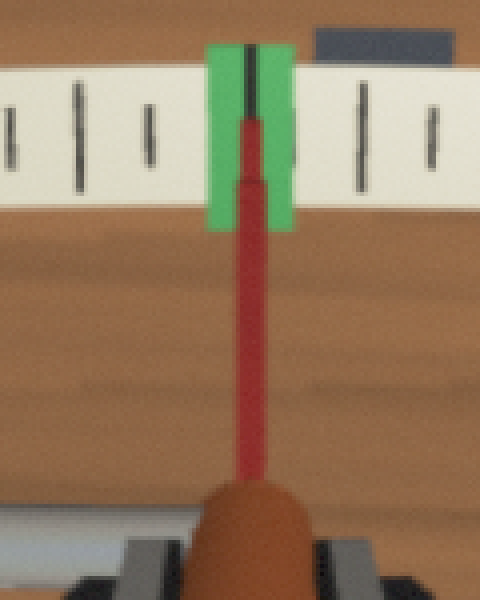

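View pics/s10.png

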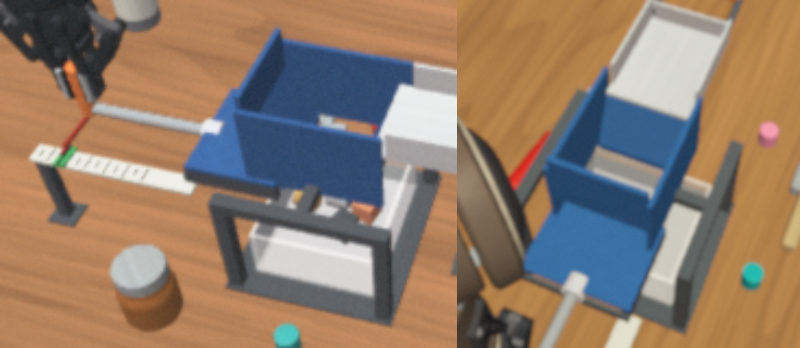

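play_rows(
  dp=[
    [0,0,0],
    [0,0,0],
    [0,0,0],
    [0,0,0],
    [0,0,0],
  ],
  turn=[0,0,0,0,0],
)

```text
t: 11.57
ee_pos: [538.6, -307.6, 199.4]
ee_rot: [0.014, -0.019, 0.71, -0.703]
wrist_force: [-2.1, 9.8, -8.8]
width: 16.6
```

```bash
python3 -c "
from h import *
st()
a=cams.get_image('scene')[:,:,::-1];cv2.imwrite('pics/f_scene.png',a);b=cams.get_image('side')[:,:,::-1];w=cams.get_image('wrist')[:,:,::-1]
cv2.imwrite('pics/w11.png',w)
cv2.imwrite('pics/s11.png',np.hstack([cv2.resize(a[150:270,215:315],(480,576),interpolation=cv2.INTER_CUBIC),cv2.resize(b[160:320,240:329],(320,576),interpolation=cv2.INTER_CUBIC)]))
"
```

```text
t 11.5667 ee [ 538.6 -307.6  199.4] F [-2.1  9.8 -8.8] w 16.6
hopper-frame pinch [  -0.3 -258.   145.5]
tool axes in hopper frame (cols)
 [[-1.    -0.006  0.001]
 [-0.001  0.01  -1.   ]
 [ 0.006 -1.    -0.01 ]]
q [-0.59  0.42  1.71  0.    1.02  0.93]
```

View pics/s11.png

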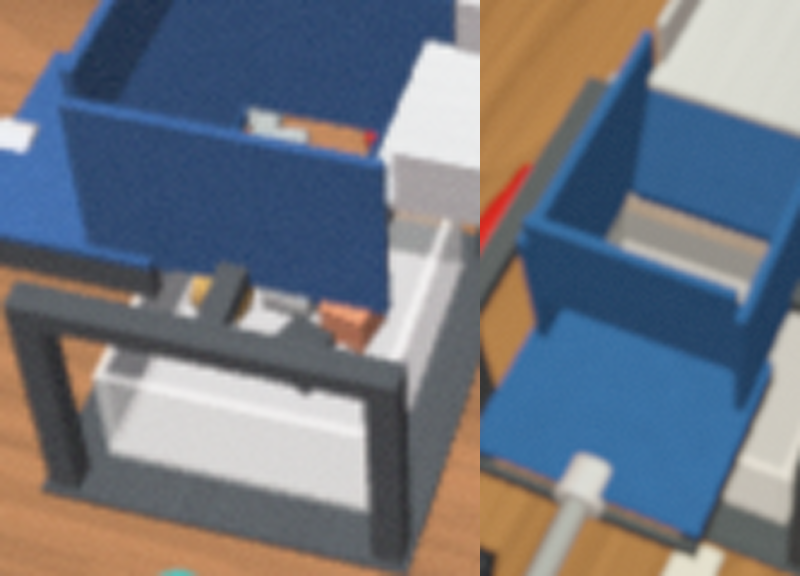

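View pics/w11.png

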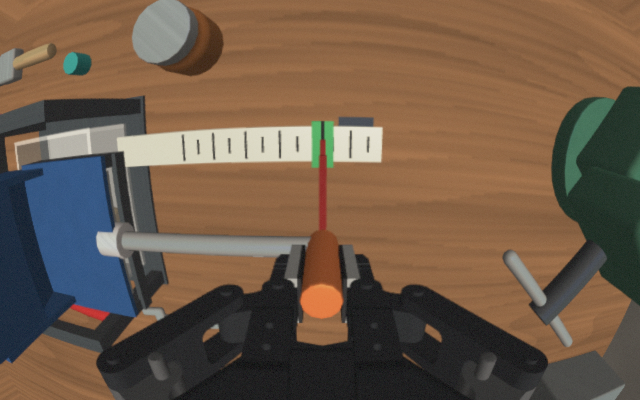

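```bash
python3 -c "
from plant import env
print(env.job_done())"
```

```text
the job is handed in; nothing more can be done
None
```

I tipped the tray to about 1.15 rad with the gate shut. All four cut-offs slid into the hopper, and I lowered the tray back to level, empty. I then gripped the post and pulled the rod out about 85 mm to the mark. I handed the job in at about 12 s, still holding the rod there.

**Last checks:**
- **Pointer:** it sits over the black line to within about 0.2 mm in the wrist view. The tool position and wrist force (about 10 N against the spring) held steady for the last 0.5 s.
- **Cut-offs:** the hopper throat looks clear. Brass, steel and copper are visible in the bin. The black block shows only in part, behind a frame bar, so I identified it less directly.
- **Rest of the bench:** the clip, jar and brush, and the parts of the wrench and screwdriver I could see, looked unmoved.

**Disagreement:** the estimates of the rod travel needed ranged from 82.6 to 85.5 mm, depending on the view and the height I assumed for the clip. I settled it by lining the pointer up directly under the wrist camera.

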